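Load the stepped hub into the V of the drill jig

TASK

Stand the stepped hub upright on the drill jig's base plate and push it in under the bridge until its body is fully home in the V, centred and touching both V faces. Keep the hub upright the whole time and leave the plain cylinder where it stands.

Things in the scene. Friction and masses are not known exactly. Their poses are not given: they have to be found in the camera images.
- hub_body_mid (a point): the stepped hub: bare aluminium, about 0.4 kg, stands upright and can be gripped and moved. A round body 56 mm in diameter and 60 mm high, with a narrower round neck 34 mm in diameter and 35 mm high on top (95 mm in all). This point is the centre of the 56 mm body, 30 mm above the hub's foot; z points up to the neck
- hub_neck_mid (a point): on the hub's axis, half-way up the neck, where it is best gripped from above: 78 mm above the foot, 17 mm below the neck's top and 18 mm above the shoulder of the body
- slug_mid (a point): the plain cylinder, not to be moved: bare aluminium, loose, 46 mm in diameter and 95 mm high without a neck. This point is its centre, 47.5 mm above its foot
- drill_jig: the drill jig, fixed to the desk, turned a little to the robot's right (clockwise from above). Origin at desk level on the mid-line of its base plate; x points into the V (away from the robot), y left, z up. Smooth steel base plate 12 mm thick, from x = -105 to +115 mm, 110 mm wide; the hub can be set down on its free front part, axis at about x = -70 mm, y = 0. A grey column stands behind the V, x = 85 to 115 mm
- v_seat (a point): where hub_body_mid lies when the hub stands on the plate touching both V faces: x 25, y 0, z 42 mm in the jig's frame, same axes. The V: two smooth dark bars up to 52 mm above the desk, upright faces 45 degrees either side of x, apex 40 mm behind this point, mouth 78 mm wide level with it. A push of a few newtons along x slides the hub; the V stops it here
- bridge_edge (a point): middle of the lower front edge of the grey bridge plate over the V: x 5, y 0, z 160 mm in the jig's frame. The plate is 80 mm wide, 18 mm thick and runs back from here over the seat; an 18 mm bush hangs 6 mm below it over the seat. No upright gripper fits over the seat: do the last of the push with the fingers on the hub's body and the tool leaning back to the robot about 40 degrees

How it is judged:
At the end, for the whole second after the job is handed in: The hub stands upright (within 3 degrees) and still on the jig's base plate, its axis within 2.5 mm of the seat where it touches both V faces (horizontal distance between hub_body_mid and v_seat below 0.0025 m and z of hub_body_mid in the frame of v_seat between -0.003 and 0.003 m and angle between hub_body_mid's own z axis and vertical below 0.05 rad and linear speed of hub below 0.01 m/s).
It fails at once if the hub is tipped more than about 25 degrees (angle between hub_body_mid's own z axis and vertical above 0.44 rad).
It fails at once if the plain cylinder is moved more than 20 mm (distance of slug_mid from where it was at the start of the episode above 0.02 m).
It also fails if it takes over 54 s, if anything falls off the work surface, if the arm or the gripper's body presses on something with over 40 N, if the wrist force passes 120 N, or if a joint passes its speed limit or range.

ROBOT

A 6-joint arm with a two-finger parallel gripper is mounted at the origin on a cart in front of the work surface, level with it; the furniture and walls round the work are solid. World frame = base frame: x ahead of the robot, y to its left, z up, the work surface at z = 0. Lengths are in m, angles in rad, forces in N, time in s.
With the tool pointing down it reaches from about 0.35 to 0.8 m from the base axis. Payload 7.3 kg.
Tool frame: the origin (TCP) lies on the centre line of the jaws, within the pads' length; the fingertips stand 25 mm ahead of it and the grasp point (between the pads) lies 6 mm ahead of it; z points along the fingers, y is the line along which they close (so a half turn about z gives the same grasp; the last joint's range is limited). The gripper opens to 85 mm and grips with 20 to 120 N. Pads are 22 mm wide; open, the fingers measure 114 mm over their backs; the gripper's body (76 mm by 85 mm) begins 54 mm behind the grasp point. The pads swing forward as they close: fully open they stand 13 mm farther back than shut.
Start: joints at [1.038, 0.342, 1.524, -0, 1.275, -0.146], TCP at [0.198, 0.486, 0.256] pointing down, gripper open.
Joint ranges: [-2.53, 2.53], [-0.77, 2.02], [0.04, 2.7], [-1, 4.14], [0.28, 2.66], [-3.11, 3.11]. Speed limits (rad/s): [2.57, 2.57, 3.14, 3.14, 3.14, 3.14].

INTERFACE

Orientations are given as a 3x3 rotation matrix whose columns are the frame's x, y, z axes.
In Python, from plant import bot gives the robot as it stands.
- The arm moves only by the shell command python3 -m jog 'ROWS' [FORCE]. ROWS is JSON, a list that holds one entry, the list of rows, each a list of 7 numbers: the shift along the world's x, y, z each as a share of 0.02 m, from -1 to 1, then the turn, a rotation vector about the world's x, y, z each as a share of 0.1 rad, from -1 to 1, then the gripper command: -1 is shut, 1 is fully open, values between are in proportion. In form: [[[tx, ty, tz, ax, ay, az, claw], ...]]. A call has 1 to 20 rows; each row shifts and turns the commanded pose from where the row before left it; what a row does not reach is not made up. A row lasts 1/12 s, in which the tool goes at most 41.7 mm and 7.16 degrees, less where a joint would pass 70% of its speed; a pose out of reach is approached as far as the arm can. A call with a number of a shift or a turn outside -1 to 1 is refused whole. A call with a gripper value outside its range is refused whole. The fingers move at their own pace and stop on an object; FORCE is the grip in N (left out, the last holds). Time passes only in rows, so rows that do not move let the fingers close. It gives the time, the measured TCP pose, the force, the opening and the grip force at its end, in the units of the state.
- bot.read_state(): the state, without advancing time (a new reading comes with each control period).
- bot.snapshot(name): name is "side" or "top" or "wrist"; returns a dict with "pixels" (420x560x3 uint8, blue, green, red), "K" (3x3 intrinsics, pixels), "k1" (the pictures are not rectified: a ray, as slopes to the right and down, at radius r is drawn at 1 + k1 r^2 times it, then the intrinsics apply), "camera_from_world" (4x4, takes a point from world to camera coordinates). Camera axes: x right, y down, z forward; pixel columns grow to the right and rows downward; lengths in m; the calibration is good to about 2 mm. A picture is of the moment at which its call begins. There is no depth.
- bot.finish_job(): hands the job in; it is judged then, once.
The state is a dict: "time_s": time; "joint_positions": joint angles; "qvel": joint speeds; "joint_efforts": joint torques, N m; "eef_pos": TCP position; "orientation": TCP orientation; "wrist_force": force on the tool from outside, world axes, zero at the start; "moment": the same for the moment, N m; "finger_gap": finger opening in m; "gripper_force": force on a finger pad.
Only numpy, scipy, OpenCV 4.12 (cv2) and the standard library are available. Lean on these libraries where they do the work, as an engineer would, in place of code of your own. Each camera call takes 0.05 s, during which the arm holds its last target. There are 200 camera calls.

## Working session

There is one attempt and no reset: what is moved stays moved. The work goes in short steps, Python scripts to look and compute and a shell command to move; the robot and the scene stay as the last step left them, time stands still between calls to the robot, and variables do not carry over. Pictures are saved under pics/ and viewed, at most 10 in all, crops included, and the job is handed in when it is done.

```bash
ls; mkdir -p pics
python3 - <<'E'
from plant import bot
import cv2, numpy as np
print(bot.read_state())
ims=[]
for n in("side","top"):
    s=bot.snapshot(n); cv2.imwrite(f"pics/{n}0.png",s["pixels"]); print(n,s["K"],s["k1"],np.round(s["camera_from_world"],4).tolist())
E
```

```text
pics
{'time_s': 0.0, 'joint_positions': array([ 1.03797569e+00,  3.42704246e-01,  1.52501539e+00,  2.43724039e-05,
        1.27539203e+00, -1.45985261e-01]), 'qvel': array([-0.00087531,  0.00124554, -0.00049907,  0.00022484, -0.00178081,
        0.00014924]), 'joint_efforts': array([-1.42270823e-03, -4.33674574e+01, -2.46014500e+01, -1.21704225e-04,
        7.97541405e-03, -4.54148420e-06]), 'eef_pos': array([0.19784268, 0.4859075 , 0.25563609]), 'orientation': array([[-9.26104799e-01,  3.77265522e-01, -7.91685634e-04],
       [ 3.77266273e-01,  9.26103924e-01, -1.29659262e-03],
       [ 2.44023482e-04, -1.49945693e-03, -9.99998846e-01]]), 'wrist_force': array([ 0.17161907,  0.11657528, -0.23208882]), 'moment': array([-0.05378324, -0.01110342, -0.03000548]), 'gripper_force': 0.0, 'finger_gap': 0.0855939748416852}
side [[445.0672923    0.         280.85942228]
 [  0.         445.0672923  203.74983135]
 [  0.           0.           1.        ]] -0.03482941940606223 [[0.9916, -0.1288, 0.0134, -0.5341], [-0.0755, -0.6589, -0.7485, 0.1135], [0.1053, 0.7412, -0.663, 1.0315], [0.0, 0.0, 0.0, 1.0]]
top [[446.15380853   0.         277.2228299 ]
 [  0.         446.15380853 211.35607401]
 [  0.           0.           1.        ]] -0.09509239717215515 [[0.0184, -0.9998, -0.007, -0.0328], [-0.9993, -0.0182, -0.032, 0.5008], [0.0319, 0.0076, -0.9995, 1.1064], [0.0, 0.0, 0.0, 1.0]]
```

View pics/top0.png

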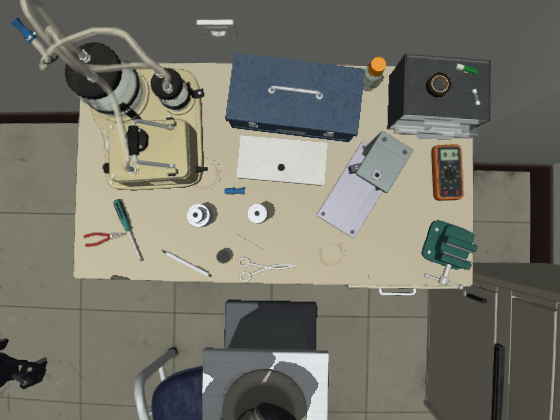

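View pics/side0.png

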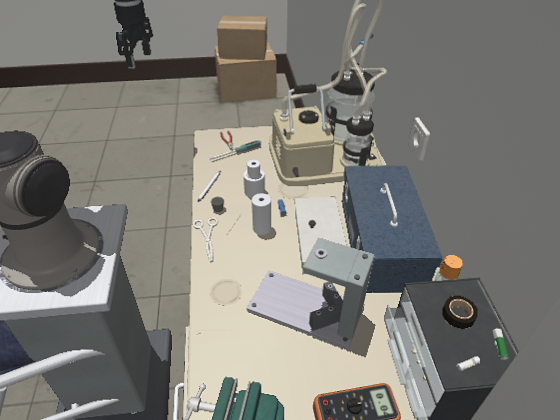

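The top view shows the hub at about (199,215), the slug at (257,213) and the jig plate's front corners at about (318,213) and (353,235). In the side view the hub is at (254,180), the slug at (262,215) and the plate front at (250,300)-(272,275). I'll enlarge them for exact pixels.

Run:
```python
import cv2,numpy as np
t=cv2.imread("pics/top0.png");s=cv2.imread("pics/side0.png")
def c(im,x,y,w,h,k):
    o=cv2.resize(im[y:y+h,x:x+w],None,fx=k,fy=k,interpolation=cv2.INTER_CUBIC)
    for i in range(x-x%10+10,x+w,10): cv2.line(o,((i-x)*k,0),((i-x)*k,12 if i%50==0 else 5),(0,0,255),1)
    for i in range(y-y%10+10,y+h,10): cv2.line(o,(0,(i-y)*k),(12 if i%50==0 else 5,(i-y)*k),(0,0,255),1)
    return o
a=c(t,310,125,110,115,5)[:, :400] if 0 else c(t,310,125,105,115,4)
b=c(t,180,195,100,40,4)
d=c(s,240,230,140,120,3);e=c(s,235,150,50,95,3)
M=np.zeros((600,800,3),np.uint8)
M[:460,:420]=a; M[0:0+160,400+0:800]=M[0:160,400:800]
M[462:462+138,:400]=b[:138]; M[:360,380+0:380]=0
M[0:285,640:790]=e
M[290:600,430:800]=cv2.resize(d,(370,310))
cv2.imwrite("pics/m1.png",M)
```

```text
(no output)
```

View pics/m1.png

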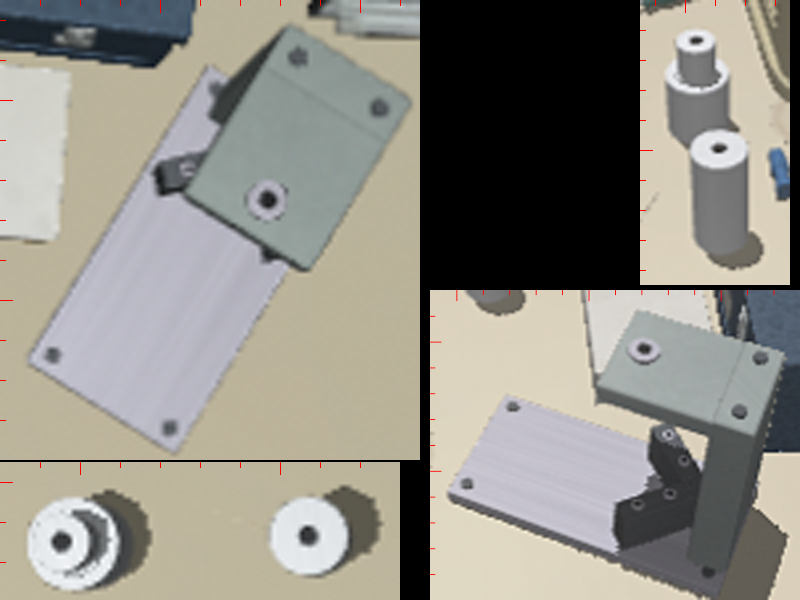

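```bash
cat > h.py <<'E'
import numpy as np
from scipy.optimize import least_squares
def proj(s,P):
    T=s["camera_from_world"];c=np.atleast_2d(P)@T[:3,:3].T+T[:3,3]
    r=c[:,:2]/c[:,2:];r=r*(1+s["k1"]*(r**2).sum(1,keepdims=True))
    return r@s["K"][:2,:2].T+s["K"][:2,2]
def jig(p,L):
    L=np.atleast_2d(L);c,s=np.cos(p[2]),np.sin(p[2])
    return np.c_[p[0]+c*L[:,0]-s*L[:,1],p[1]+s*L[:,0]+c*L[:,1],L[:,2]]
E
python3 - <<'E'
from h import *;from plant import bot
S={n:bot.snapshot(n) for n in("top","side")}
obs=[("top",[-105,55,12],(317,215)),("top",[-105,-55,12],(354.2,238.2)),("top",[5,40,178],(357,173.2)),("top",[5,-40,178],(386.5,192.8)),("top",[115,40,178],(382.5,131.2)),("top",[115,-40,178],(412.5,150.8)),
("side",[-105,55,12],(268.4,270.6)),("side",[-105,-55,12],(246.8,309)),("side",[5,40,178],(317.9,238.5)),("side",[5,-40,178],(303.2,267.2))]
f=lambda p:np.array([proj(S[n],jig(p,np.array(l)/1e3))[0]-u for n,l,u in obs]).ravel()
r=least_squares(f,[.5,-.2,-.5],loss="soft_l1");print(r.x,f(r.x).reshape(-1,2).round(1).tolist())
print(jig(r.x,[[.025,0,.042],[-.07,0,.042],[.005,0,.16]]))
for n,o in(("hub",[(195.5,215),(253.7,163.7)]),("slug",[(257,213.5),(261,199.3)])):
    g=lambda p:np.r_[proj(S["top"],[*p,.095])[0]-o[0],proj(S["side"],[*p,.095])[0]-o[1]]
    q=least_squares(g,[.4,0]);print(n,q.x,g(q.x).round(1))
s=bot.snapshot("wrist");print(s["camera_from_world"].round(3).tolist(),s["K"][0])
E
```

```text
[ 0.55609213 -0.22333037 -0.53719333] [[-0.2, -0.0], [0.2, 0.1], [-0.7, -0.3], [1.7, -0.1], [0.2, -1.6], [1.9, -1.5], [-0.3, -0.1], [-1.1, -0.5], [-0.2, -1.3], [-1.1, 0.1]]
[[ 0.57757084 -0.23612354  0.042     ]
 [ 0.49595175 -0.1875095   0.042     ]
 [ 0.56038787 -0.225889    0.16      ]]
hub [0.48746334 0.16446521] [ 0.  -0.3 -0.4  0. ]
slug [0.49320445 0.02260781] [-0.2 -0.2 -0.2  0.3]
[[0.377, 0.926, -0.002, -0.525], [0.875, -0.355, 0.328, -0.045], [0.303, -0.125, -0.945, 0.381], [0.0, 0.0, 0.0, 1.0]] [342.12182321   0.         280.18355556]
```

The fits hold: pixel errors are below 2, the hub is at (0.487, 0.164), the slug at (0.493, 0.023) and the jig yaw is -0.537. Moving over the hub with a small yaw that aligns the tool x axis to the jig.

```bash
python3 -m jog '[[[0.85,-0.95,0,0,0,-0.09,1],[0.85,-0.95,0,0,0,-0.09,1],[0.85,-0.95,0,0,0,-0.09,1],[0.85,-0.95,0,0,0,-0.09,1],[0.85,-0.95,0,0,0,-0.09,1],[0.85,-0.95,0,0,0,-0.09,1],[0.85,-0.95,0,0,0,-0.09,1],[0.85,-0.95,0,0,0,-0.09,1],[0.85,-0.95,0,0,0,-0.09,1],[0.85,-0.95,0,0,0,-0.09,1],[0.85,-0.95,0,0,0,-0.09,1],[0.85,-0.95,0,0,0,-0.09,1],[0.85,-0.95,0,0,0,-0.09,1],[0.85,-0.95,0,0,0,-0.09,1],[0.85,-0.95,0,0,0,-0.09,1],[0.85,-0.95,0,0,0,-0.09,1],[0.85,-0.9,0,0,0,-0.05,1],[0,0,0,0,0,0,1],[0,0,0,0,0,0,1]]]'
python3 - <<'E'
from plant import bot;import cv2,numpy as np
from h import *
s=bot.snapshot("wrist");im=s["pixels"].copy();st=bot.read_state()
print(st["joint_positions"].round(3))
p=proj(s,[[.4875,.1645,.095],[.4875,.1645,.06],[.4932,.0226,.095]]);print(p)
cv2.imwrite("pics/w1.png",im)
E
```

```text
time_s: 1.83
eef_pos: [0.4874, 0.1634, 0.2559]
orientation: [[-0.859, 0.512, -0.001], [0.512, 0.859, 0.0], [0.001, -0.0, -1.0]]
wrist_force: [0.1, -0.3, -0.5]
finger_gap: 0.0856
gripper_force: 0.0
[ 0.176  0.322  1.554  0.     1.266 -0.858]
[[280.42791235 195.02670838]
 [280.43923363 184.49183163]
 [151.71136546 275.4852598 ]]
```

View pics/w1.png

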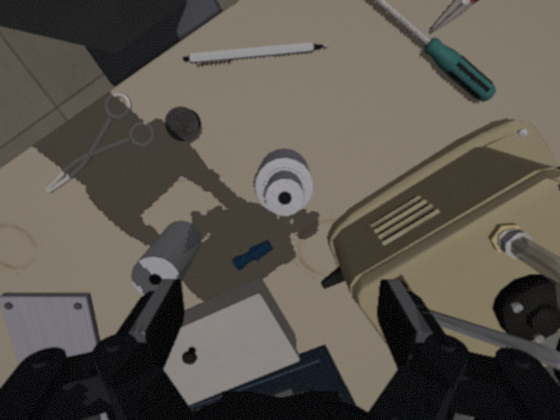

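The wrist view shows the hub hole at (285,197) against a predicted (280,195), a shift of about 3 mm, which is within calibration. Descending with half of that correction, then gripping.

```bash
python3 -m jog '[[[0.13,0.13,-0.93,0,0,0,1],[0,0,-0.93,0,0,0,1],[0,0,-0.93,0,0,0,1],[0,0,-0.93,0,0,0,1],[0,0,-0.93,0,0,0,1],[0,0,-0.93,0,0,0,1],[0,0,-0.93,0,0,0,1],[0,0,-0.93,0,0,0,1],[0,0,-0.93,0,0,0,1],[0,0,0,0,0,0,1],[0,0,0,0,0,0,-1],[0,0,0,0,0,0,-1],[0,0,0,0,0,0,-1],[0,0,0,0,0,0,-1],[0,0,0,0,0,0,-1],[0,0,0,0,0,0,-1],[0,0,0,0,0,0,-1],[0,0,0,0,0,0,-1]]]' 50
```

```text
time_s: 3.38
eef_pos: [0.4901, 0.1669, 0.0901]
orientation: [[-0.86, 0.511, 0.002], [0.511, 0.86, 0.0], [-0.001, 0.001, -1.0]]
wrist_force: [-1.0, -0.6, 6.7]
finger_gap: 0.0326
gripper_force: 49.1
```

```bash
python3 -m jog '[[[0,0,0.5,0,0,0,-1],[0,0,1,0,0,0,-1],[0,0,1,0,0,0,-1],[0,0,1,0,0,0,-1],[0,0,1,0,0,0,-1],[0,0,1,0,0,0,-1],[0,0,1,0,0,0,-1],[0,-0.5,0.5,0,0,0,-1],[0,-1,0,0,0,0,-1],[0,-1,0,0,0,0,-1],[0,-1,0,0,0,0,-1],[0,-1,0,0,0,0,-1],[0,-1,0,0,0,0,-1],[0,-1,0,0,0,0,-1],[0,-1,0,0,0,0,-1],[0,-1,0,0,0,0,-1],[0,-1,0,0,0,0,-1],[0,-1,0,0,0,0,-1],[0,-1,0,0,0,0,-1],[0,-1,0,0,0,0,-1]]]' 
python3 -m jog '[[[0,-1,0,0,0,0,-1],[0,-1,0,0,0,0,-1],[0,-1,0,0,0,0,-1],[0.1,-1,0,0,0,0,-1],[0.1,-0.9,0,0,0,0,-1],[0.1,-0.3,0,0,0,0,-1],[0,0,0,0,0,0,-1],[0,0,0,0,0,0,-1]]]'
python3 - <<'E'
from plant import bot;import cv2,numpy as np
from h import *
S={n:bot.snapshot(n) for n in("top","side","wrist")}
w=S["wrist"]["pixels"]
a=S["side"]["pixels"][190:350,220:420];
b=S["top"]["pixels"][120:250,290:430]
M=np.zeros((600,800,3),np.uint8);M[:315,:420]=cv2.resize(w,(420,315))
M[315:600,:356]=cv2.resize(a,(356,285));M[:353,420:]=cv2.resize(b,(380,353))
cv2.imwrite("pics/m2.png",M)
E
```

```text
time_s: 5.05
eef_pos: [0.4886, -0.0846, 0.2284]
orientation: [[-0.86, 0.511, -0.002], [0.511, 0.86, 0.0], [0.002, -0.001, -1.0]]
wrist_force: [-0.1, -0.9, -5.6]
finger_gap: 0.0329
gripper_force: 50.7
time_s: 5.72
eef_pos: [0.495, -0.187, 0.2284]
orientation: [[-0.859, 0.511, -0.001], [0.511, 0.859, 0.001], [0.002, 0.0, -1.0]]
wrist_force: [-0.9, 1.8, -5.5]
finger_gap: 0.0329
gripper_force: 50.6
```

View pics/m2.png

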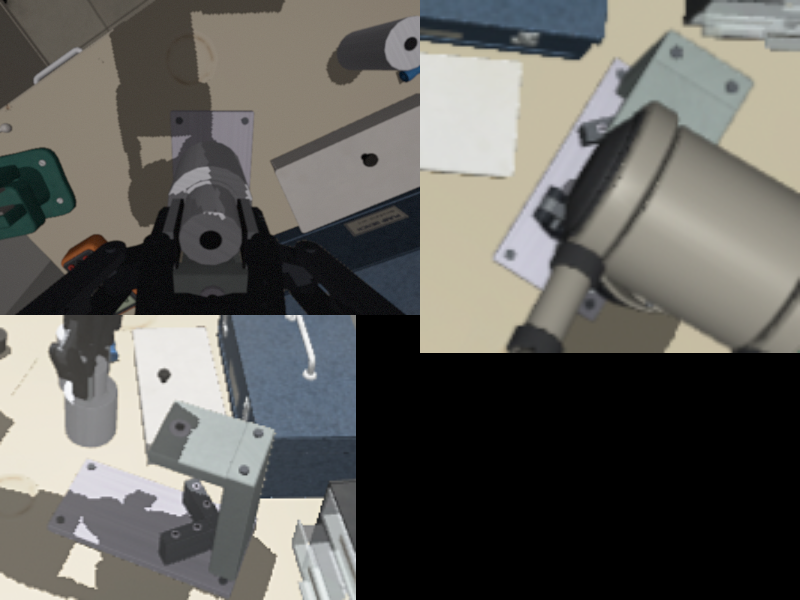

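Hub hangs upright in the jaws, centred on the plate (plate corners at 170 and 252 px, hub centre 211 px). Lowering.

```bash
python3 -m jog '[[[0,0,-0.5,0,0,0,-1],[0,0,-1,0,0,0,-1],[0,0,-1,0,0,0,-1],[0,0,-1,0,0,0,-1],[0,0,-1,0,0,0,-1],[0,0,-1,0,0,0,-1],[0,0,-0.4,0,0,0,-1],[0,0,-0.2,0,0,0,-1],[0,0,-0.1,0,0,0,-1],[0,0,-0.05,0,0,0,-1],[0,0,0,0,0,0,-1],[0,0,0,0,0,0,-1]]]'
```

```text
time_s: 6.87
eef_pos: [0.4961, -0.1874, 0.1049]
orientation: [[-0.86, 0.51, 0.002], [0.51, 0.86, -0.001], [-0.002, 0.0, -1.0]]
wrist_force: [0.4, -0.4, -4.5]
finger_gap: 0.0326
gripper_force: 50.6
```

```bash
python3 -m jog '[[[0,0,-0.08,0,0,0,-1],[0,0,-0.08,0,0,0,-1],[0,0,0,0,0,0,-1],[0,0,0,0,0,0,-1]]]'
```

```text
time_s: 7.2
eef_pos: [0.4963, -0.1877, 0.1021]
orientation: [[-0.86, 0.511, 0.002], [0.511, 0.86, -0.001], [-0.003, -0.0, -1.0]]
wrist_force: [-2.2, 0.3, 6.0]
finger_gap: 0.0327
gripper_force: 51.6
```

The hub is on the plate (foot contact force of about 10 N). Releasing, then rising, backing off along -jig x and leaning the tool back 40°.

```bash
python3 -m jog '[[[0,0,0,0,0,0,0.5],[0,0,0,0,0,0,0.5],[0,0,0,0,0,0,0.5],[0,0,0,0,0,0,0.5],[0,0,0.3,0,0,0,0.5],[0,0,0.7,0,0,0,0.5],[0,0,1,0,0,0,0.5],[0,0,1,0,0,0,0.5],[0,0,1,0,0,0,0.5],[-0.43,0.26,0,0,0,0,-0.16],[-0.86,0.51,0,0,0,0,-0.16],[-0.86,0.51,0,-0.51,-0.86,0,-0.16],[-0.86,0.51,0,-0.51,-0.86,0,-0.16],[-0.43,0.26,0,-0.51,-0.86,0,-0.16],[0,0,0,-0.51,-0.86,0,-0.16],[0,0,0,-0.51,-0.86,0,-0.16],[0,0,0,-0.51,-0.86,0,-0.16],[0,0,0,-0.51,-0.86,0,-0.16],[0,0,0,0,0,0,-0.16],[0,0,0,0,0,0,-0.16]]]'
python3 - <<'E'
from plant import bot;import cv2,numpy as np
from h import *
st=bot.read_state();print(st["joint_positions"].round(3))
p=np.array([.5561,-.2233]);c,s=np.cos(-.5372),np.sin(-.5372)
print("tcp in jig",np.array([[c,s],[-s,c]])@(st["eef_pos"][:2]-p))
S={n:bot.snapshot(n) for n in("top","side","wrist")}
w=S["wrist"]["pixels"]
a=S["side"]["pixels"][190:350,220:420];
b=S["top"]["pixels"][120:250,290:430]
M=np.zeros((600,800,3),np.uint8);M[:315,:420]=cv2.resize(w,(420,315))
M[315:600,:356]=cv2.resize(a,(356,285));M[:353,420:]=cv2.resize(b,(380,353))
cv2.imwrite("pics/m3.png",M)
E
```

```text
time_s: 8.87
eef_pos: [0.4332, -0.1383, 0.2291]
orientation: [[-0.688, 0.519, 0.508], [0.407, 0.855, -0.321], [-0.601, -0.014, -0.799]]
wrist_force: [0.2, -0.6, -0.7]
finger_gap: 0.0355
gripper_force: 0.0
[-0.424  0.017  2.214 -0.304  0.284 -1.189]
tcp in jig [-0.14909838  0.0100805 ]
```

View pics/m3.png

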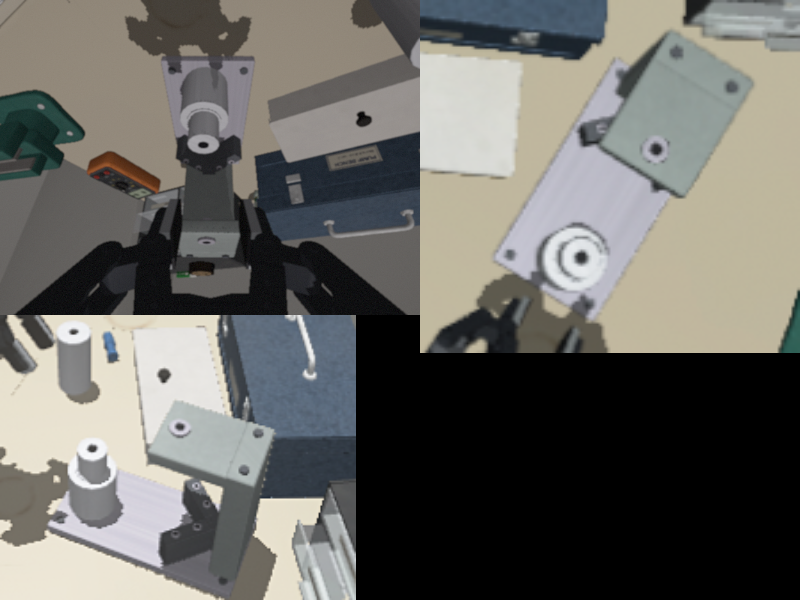

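The hub stands free on the plate, upright, near x=-75. The lean ran into joint 5's lower limit this close to the base, so I'll use a small lean here and increase it as the push moves outward.

```bash
cat > st.py <<'E'
from plant import bot;import numpy as np
st=bot.read_state();p=np.array([.5561,-.2233]);c,s=np.cos(-.5372),np.sin(-.5372);R=np.array([[c,s],[-s,c]])
z=st["orientation"][:,2];print("q",st["joint_positions"].round(3),"tcp jig mm",(R@(st["eef_pos"][:2]-p)*1e3).round(1),"z",st["eef_pos"][2].round(4),"lean",np.r_[R@z[:2],z[2]].round(3),"yaxis",np.r_[R@st["orientation"][:2,1],st["orientation"][2,1]].round(3),"F jig",(R@st["wrist_force"][:2]).round(1),st["wrist_force"][2].round(1))
E
python3 -m jog '[[[0,0,0,0.51,0.86,0,-0.16],[0,0,0,0.51,0.86,0,-0.16],[0,-0.28,0,0.51,0.86,0,-0.16],[0,-0.28,0,0.26,0.43,0,-0.16],[0,0,0,0,0,0,-0.16],[0,0,0,0,0,0,-0.16]]]' ; python3 st.py
```

```text
time_s: 9.52
eef_pos: [0.4329, -0.1504, 0.2267]
orientation: [[-0.823, 0.516, 0.237], [0.491, 0.856, -0.162], [-0.287, -0.016, -0.958]]
wrist_force: [0.0, 0.8, -0.7]
finger_gap: 0.0355
gripper_force: 0.0
q [-0.48   0.119  1.951 -0.048  0.783 -1.482] tcp jig mm [-143.2   -0.4] z 0.2267 lean [ 0.287 -0.017 -0.958] yaxis [ 0.006  1.    -0.016] F jig [-0.4  0.7] -0.7
```

```bash
python3 -m jog '[[[0,0,-1,0.14,-0.08,0,-0.16],[0,0,-1,0,0,0,-0.16],[0,0,-1,0,0,0,-0.16],[0,0,-1,0,0,0,-0.16],[0,0,-1,0,0,0,-0.16],[0,0,-1,0,0,0,-0.16],[0,0,-1,0,0,0,-0.16],[0,0,-1,0,0,0,-0.16],[0,0,0,0,0,0,-0.16],[0,0,0,0,0,0,-0.16]]]' ; python3 st.py
python3 - <<'E'
from plant import bot;import cv2,numpy as np
S={n:bot.snapshot(n) for n in("side","wrist")}
M=np.zeros((420,800,3),np.uint8);M[:,:480]=cv2.resize(S["wrist"]["pixels"],(480,420));M[:256,480:]=cv2.resize(S["side"]["pixels"][190:350,180:380],(320,256))
cv2.imwrite("pics/m4.png",M)
E
```

```text
time_s: 10.35
eef_pos: [0.4319, -0.1492, 0.067]
orientation: [[-0.821, 0.515, 0.245], [0.493, 0.857, -0.148], [-0.286, -0.001, -0.958]]
wrist_force: [0.4, -0.3, 1.0]
finger_gap: 0.0358
gripper_force: 0.0
q [-0.491  0.409  2.157 -0.053  0.286 -1.472] tcp jig mm [-144.6    0.2] z 0.067 lean [ 0.286 -0.002 -0.958] yaxis [ 0.004  1.    -0.001] F jig [ 0.5 -0. ] 1.0
```

View pics/m4.png

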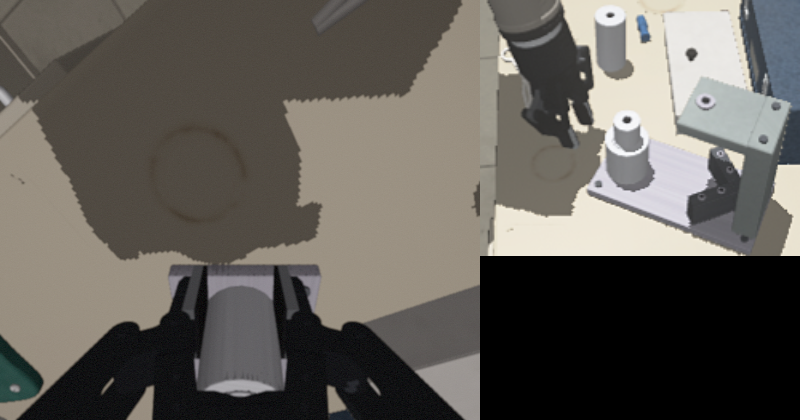

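The hub sits centred between the fingers: body 197–285 px, fingers 205–275 px. Pushing along jig x and adding lean as it goes.

```bash
python3 -m jog '[[[0.43,-0.256,0,0,0,0,-0.16],[0.43,-0.256,0,0,0,0,-0.16],[0.215,-0.128,0,0,0,0,-0.16],[0.215,-0.128,0,0,0,0,-0.16],[0.215,-0.128,0,0,0,0,-0.16],[0.215,-0.128,0,0,0,0,-0.16],[0.215,-0.128,0,0,0,0,-0.16],[0.215,-0.128,0,0,0,0,-0.16],[0.215,-0.128,0,0,0,0,-0.16],[0.215,-0.128,-0.03,-0.13,-0.215,0,-0.16],[0.215,-0.128,-0.03,-0.13,-0.215,0,-0.16],[0.215,-0.128,-0.03,-0.13,-0.215,0,-0.16],[0.215,-0.128,-0.03,-0.13,-0.215,0,-0.16]]]'; python3 st.py
```

```text
time_s: 11.53
eef_pos: [0.5024, -0.1896, 0.0749]
orientation: [[-0.798, 0.516, 0.311], [0.48, 0.856, -0.191], [-0.365, -0.003, -0.931]]
wrist_force: [-1.1, 0.9, -0.3]
finger_gap: 0.0357
gripper_force: 0.8
q [-0.492  0.477  2.008 -0.078  0.284 -1.45 ] tcp jig mm [-63.4   1.5] z 0.0749 lean [ 0.365 -0.005 -0.931] yaxis [ 0.005  1.    -0.003] F jig [-1.4  0.2] -0.3
```

```bash
python3 -m jog '[[[0.215,-0.128,0,0,0,0,-0.16],[0.215,-0.133,0,0,0,0,-0.16],[0.21,-0.14,-0.02,0,0,0,-0.16],[0.21,-0.14,-0.02,0,0,0,-0.16],[0.21,-0.14,-0.02,-0.05,-0.09,0,-0.16],[0,0,0,0,0,0,-0.16]]]'; python3 st.py
```

```text
time_s: 12.03
eef_pos: [0.5247, -0.204, 0.0742]
orientation: [[-0.793, 0.516, 0.322], [0.477, 0.856, -0.197], [-0.378, -0.003, -0.926]]
wrist_force: [0.2, 0.1, -0.1]
finger_gap: 0.0358
gripper_force: 0.0
q [-0.497  0.508  1.951 -0.068  0.297 -1.464] tcp jig mm [-36.9   0.5] z 0.0742 lean [ 0.378 -0.005 -0.926] yaxis [ 0.006  1.    -0.003] F jig [0.1 0.2] -0.1
```

Run:
```python
from plant import bot;import cv2,numpy as np
S={n:bot.snapshot(n) for n in("side","wrist","top")}
M=np.zeros((600,800,3),np.uint8);M[:300,:400]=cv2.resize(S["wrist"]["pixels"],(400,300));M[:,400:]=cv2.resize(S["side"]["pixels"][200:350,270:370],(400,600),interpolation=cv2.INTER_CUBIC)
M[300:600,:400]=cv2.resize(S["top"]["pixels"][125:245,300:460],(400,300))
cv2.imwrite("pics/m5.png",M)
```

```text
(no output)
```

View pics/m5.png

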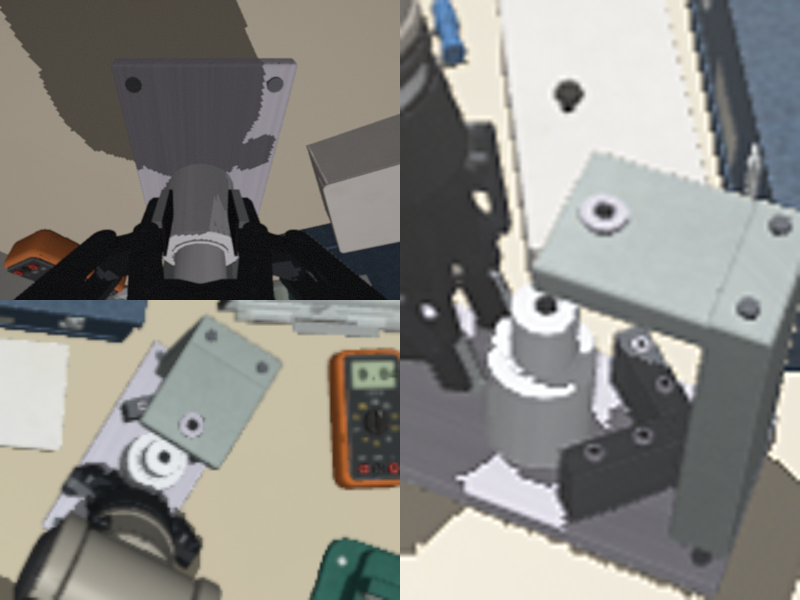

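The hub is upright at the V mouth, and the gripper is clear of the bridge. Continuing slowly.

```bash
python3 -m jog '[[[0.13,-0.077,0,-0.05,-0.09,0,-0.16],[0.13,-0.077,0,0,0,0,-0.16],[0.13,-0.077,0,0,0,0,-0.16],[0.13,-0.077,0,0,0,0,-0.16],[0.13,-0.077,0,0,0,0,-0.16],[0,0,0,0,0,0,-0.16]]]'; python3 st.py
```

```text
time_s: 12.68
eef_pos: [0.5375, -0.2114, 0.0743]
orientation: [[-0.79, 0.516, 0.33], [0.475, 0.856, -0.201], [-0.386, -0.002, -0.922]]
wrist_force: [0.1, -0.4, -0.6]
finger_gap: 0.0353
gripper_force: 0.3
q [-0.498  0.525  1.919 -0.066  0.303 -1.467] tcp jig mm [-22.1   0.7] z 0.0743 lean [ 0.386 -0.004 -0.922] yaxis [ 0.005  1.    -0.002] F jig [ 0.3 -0.3] -0.6
```

```bash
python3 -m jog '[[[0.085,-0.051,0,0,0,0,-0.16],[0.085,-0.051,0,0,0,0,-0.16],[0.043,-0.026,0,0,0,0,-0.16],[0,0,0,0,0,0,-0.16]]]'; python3 st.py;  python3 -m jog '[[[0.085,-0.051,0,0,0,0,-0.16],[0,0,0,0,0,0,-0.16]]]'; python3 st.py
```

```text
time_s: 13.02
eef_pos: [0.5412, -0.2137, 0.0741]
orientation: [[-0.791, 0.516, 0.329], [0.476, 0.856, -0.201], [-0.386, -0.002, -0.923]]
wrist_force: [-0.7, 0.3, -0.0]
finger_gap: 0.0362
gripper_force: 0.5
q [-0.498  0.53   1.907 -0.064  0.31  -1.47 ] tcp jig mm [-17.7   0.7] z 0.0741 lean [ 0.386 -0.004 -0.923] yaxis [ 0.005  1.    -0.002] F jig [-0.7 -0.1] -0.0
time_s: 13.18
eef_pos: [0.543, -0.2147, 0.0742]
orientation: [[-0.791, 0.516, 0.329], [0.476, 0.856, -0.201], [-0.386, -0.002, -0.923]]
wrist_force: [-1.0, 1.9, 0.8]
finger_gap: 0.036
gripper_force: 0.6
q [-0.498  0.532  1.901 -0.063  0.313 -1.471] tcp jig mm [-15.7   0.7] z 0.0742 lean [ 0.386 -0.004 -0.923] yaxis [ 0.005  1.    -0.002] F jig [-1.9  1.1] 0.8
```

```bash
for i in 1 ; do python3 -m jog '[[[0.043,-0.026,0,0,0,0,-0.16],[0.043,-0.026,0,0,0,0,-0.16],[0,0,0,0,0,0,-0.16]]]'; python3 st.py; done;  python3 -m jog '[[[0.043,-0.026,0,0,0,0,-0.16],[0,0,0,0,0,0,-0.16]]]'; python3 st.py
```

```text
time_s: 13.43
eef_pos: [0.5442, -0.2153, 0.0739]
orientation: [[-0.791, 0.516, 0.328], [0.476, 0.856, -0.2], [-0.384, -0.002, -0.923]]
wrist_force: [-1.9, 1.9, 1.8]
finger_gap: 0.036
gripper_force: 2.1
q [-0.498  0.535  1.897 -0.062  0.316 -1.472] tcp jig mm [-14.4   0.8] z 0.0739 lean [ 0.384 -0.004 -0.923] yaxis [ 0.005  1.    -0.002] F jig [-2.6  0.6] 1.8
time_s: 13.6
eef_pos: [0.5446, -0.2155, 0.0737]
orientation: [[-0.791, 0.516, 0.327], [0.476, 0.857, -0.2], [-0.384, -0.002, -0.924]]
wrist_force: [-5.4, 5.3, 2.7]
finger_gap: 0.0358
gripper_force: 3.5
q [-0.498  0.536  1.895 -0.062  0.318 -1.472] tcp jig mm [-13.9   0.9] z 0.0737 lean [ 0.384 -0.004 -0.924] yaxis [ 0.005  1.    -0.002] F jig [-7.4  1.8] 2.7
```

```bash
python3 -m jog '[[[0.043,-0.026,0,0,0,0,-0.16],[0.043,-0.026,0,0,0,0,-0.16],[0,0,0,0,0,0,-0.16],[0,0,0,0,0,0,-0.16]]]'; python3 st.py
python3 - <<'E'
from plant import bot;import cv2,numpy as np
from h import *
S={n:bot.snapshot(n) for n in("side","top")}
M=np.zeros((600,800,3),np.uint8);
im=S["side"]["pixels"];M[:,400:]=cv2.resize(im[225:345,290:370],(400,600),interpolation=cv2.INTER_CUBIC)
M[:300,:400]=cv2.resize(S["top"]["pixels"][125:245,300:460],(400,300))
p=[.5561,-.2233,-.5372]
for u in proj(S["side"],jig(p,[[.025,0,.107],[.025,0,.072],[.025,.028,.072],[.025,-.028,.072]])): print(u,((u[0]-290)*5+400).round(),((u[1]-225)*5).round())
cv2.imwrite("pics/m6.png",M)
E
```

```text
time_s: 13.93
eef_pos: [0.5457, -0.2158, 0.0734]
orientation: [[-0.792, 0.516, 0.326], [0.476, 0.857, -0.199], [-0.382, -0.002, -0.924]]
wrist_force: [-5.9, 7.7, 4.1]
finger_gap: 0.0357
gripper_force: 6.0
q [-0.498  0.538  1.891 -0.061  0.322 -1.473] tcp jig mm [-12.8   1.1] z 0.0734 lean [ 0.382 -0.004 -0.924] yaxis [ 0.005  1.    -0.002] F jig [-9.   3.6] 4.1
[317.87340876 280.11840086] 539.0 276.0
[316.63448715 291.44351615] 533.0 332.0
[321.41908595 281.09100864] 557.0 280.0
[311.63317193 302.25678302] 508.0 386.0
```

View pics/m6.png

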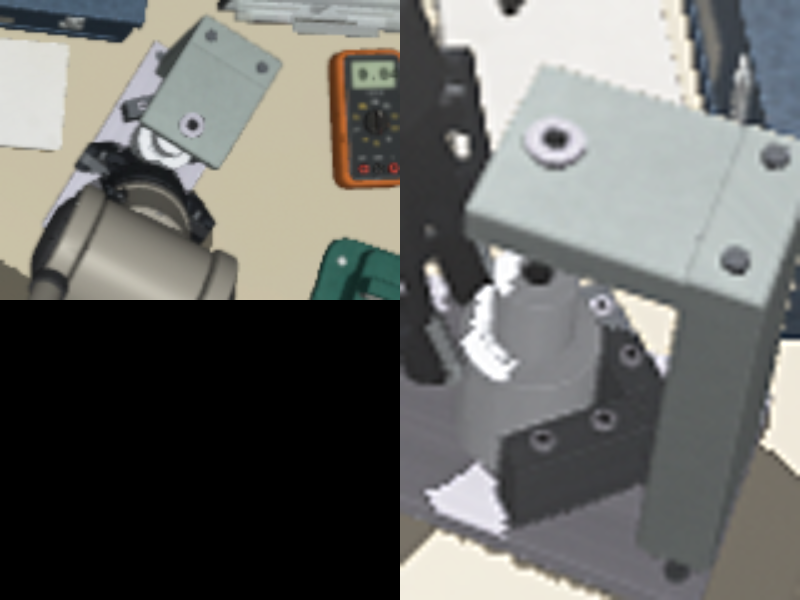

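Hub hole at (537,271) in the crop against a predicted (539,276) for the seat, so it is within about 1 px. The lateral force of +3.6 N says the fingers are slightly right of the V's mid-line, so I'll ease left and push a little firmer.

```bash
python3 -m jog '[[[0.026,0.043,0,0,0,0,-0.16],[0.026,0.043,0,0,0,0,-0.16],[0,0,0,0,0,0,-0.16],[0,0,0,0,0,0,-0.16]]]'; python3 st.py
python3 -m jog '[[[0.043,-0.026,0,0,0,0,-0.16],[0.043,-0.026,0,0,0,0,-0.16],[0.043,-0.026,0,0,0,0,-0.16],[0,0,0,0,0,0,-0.16],[0,0,0,0,0,0,-0.16]]]'; python3 st.py
```

```text
time_s: 14.37
eef_pos: [0.5472, -0.2149, 0.0735]
orientation: [[-0.792, 0.516, 0.327], [0.476, 0.856, -0.2], [-0.383, -0.003, -0.924]]
wrist_force: [-4.3, 3.5, 1.6]
finger_gap: 0.0359
gripper_force: 4.3
q [-0.494  0.539  1.889 -0.066  0.322 -1.465] tcp jig mm [-11.9   2.7] z 0.0735 lean [ 0.383 -0.004 -0.924] yaxis [ 0.005  1.    -0.003] F jig [-5.5  0.8] 1.6
time_s: 14.78
eef_pos: [0.5478, -0.2151, 0.0728]
orientation: [[-0.793, 0.516, 0.323], [0.477, 0.857, -0.198], [-0.378, -0.003, -0.926]]
wrist_force: [-12.7, 8.4, 7.8]
finger_gap: 0.0361
gripper_force: 9.9
q [-0.494  0.542  1.883 -0.065  0.33  -1.466] tcp jig mm [-11.4   2.8] z 0.0728 lean [ 0.378 -0.005 -0.926] yaxis [ 0.005  1.    -0.003] F jig [-15.2   0.8] 7.8
```

Now it's stiff: 15 N axial, under 1 N lateral. Backing off straight and checking.

```bash
python3 -m jog '[[[-0.085,0.051,0,0,0,0,-0.16],[-0.085,0.051,0,0,0,0,-0.16],[-0.17,0.1,0,0,0,0,-0.16],[-0.43,0.256,0,0,0,0,-0.16],[-0.86,0.51,0,0,0,0,-0.16],[-0.86,0.51,0,0,0,0,-0.16],[-0.86,0.51,0,0,0,0,-0.16],[-0.86,0.51,0.5,0,0,0,-0.16],[-0.43,0.256,0.5,0,0,0,-0.16],[0,0,0,0,0,0,-0.16],[0,0,0,0,0,0,-0.16]]]'; python3 st.py
python3 - <<'E'
from plant import bot;import cv2,numpy as np
from h import *
S={n:bot.snapshot(n) for n in("side","wrist")}
M=np.zeros((600,800,3),np.uint8);
im=S["side"]["pixels"];M[:,400:]=cv2.resize(im[225:345,290:370],(400,600),interpolation=cv2.INTER_CUBIC)
M[:300,:400]=cv2.resize(S["wrist"]["pixels"],(400,300))
cv2.imwrite("pics/m7.png",M)
E
```

```text
time_s: 15.7
eef_pos: [0.4645, -0.1637, 0.1059]
orientation: [[-0.795, 0.517, 0.317], [0.478, 0.856, -0.197], [-0.373, -0.005, -0.928]]
wrist_force: [1.1, -0.8, -0.4]
finger_gap: 0.0357
gripper_force: 0.0
q [-0.477  0.357  2.101 -0.097  0.304 -1.418] tcp jig mm [-109.2    4.3] z 0.1059 lean [ 0.373 -0.007 -0.928] yaxis [ 0.006  1.    -0.005] F jig [ 1.3 -0.1] -0.4
```

View pics/m7.png

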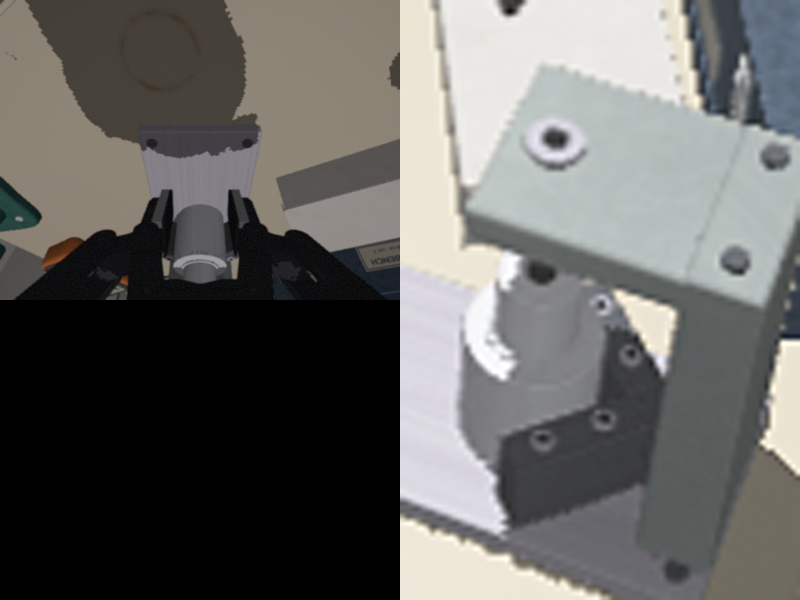

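Run:
```python
from plant import bot;import numpy as np
from h import *
s=bot.snapshot("side");p=[.5561,-.2233,-.5372]
a=np.linspace(0,6.283,90)
def cyl(x,y,r,z0,z1): return np.array([jig(p,[x+r*np.cos(t),y+r*np.sin(t),z])[0] for t in a for z in(z0,z1)])
print("bush",proj(s,jig(p,[[.025,0,.178],[.025,0,.182]])))
for x,y in((.025,0),(.022,0),(.025,.003)):
    n=proj(s,cyl(x,y,.017,.085,.107));b=proj(s,cyl(x,y,.028,.04,.072))
    print(x,y,"neck",n[:,0].min(),n[:,0].max(),"body",b[:,0].min(),b[:,0].max(),"hole",proj(s,jig(p,[[x,y,.107]])))
print("bridge corners",proj(s,jig(p,[[.005,.04,.178],[.005,-.04,.178],[.005,-.04,.16]])),"plate",proj(s,jig(p,[[-.105,-.055,.012]])))
```

```text
bush [[320.60387601 255.09111698]
 [320.76711401 253.59192705]]
0.025 0 neck 308.3142437379929 326.8101454484381 body 301.5980664206378 330.95936631955914 hole [[317.87340876 280.11840086]]
0.022 0 neck 306.86756460866553 325.31949894390783 body 300.20675233290524 329.50471246358813 hole [[316.39215102 279.6141631 ]]
0.025 0.003 neck 308.8620151557827 327.322775764658 body 302.14283200738 331.4487587201744 hole [[318.40746208 278.98334809]]
bridge corners [[317.69302756 237.21575752]
 [302.141227   267.25076144]
 [301.68028149 273.86980777]] plate [[245.71357215 308.49311205]]
```

The hub sits within about 0.5 px of the seat relative to the bush. It is upright and has been firmly bottomed in the V. Handing in.

```bash
python3 -c "
from plant import bot
print(bot.finish_job())"
```

```text
the job is handed in; nothing more can be done
None
```

The hub stands upright in the V, pushed home at about 15 N, and the images put it within about 1 mm of the seat; I left the cylinder untouched and handed the job in at about 16 s, with no verdict returned.

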